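Set the irrigation controller's switches

TASK

Set the slide switches of the drip-irrigation controller on the desk for a plain watering run: blue ON and red OFF, each slid fully to its end, and leave yellow ON without ever switching it off on the way. ON is the end with the white bar, the side with the display; the colours sit in any order.

Things in the scene. Friction and masses are not known exactly. Their poses are not given: they have to be found in the camera images.
- controller: Grey box fixed on the desk, x -70 to 120, y -83 to 83 mm, 36 tall. Origin: on the table, under the middle of the switches' travel. x points from OFF to ON: to the white bar (x 53) and display (x 74 to 110; flat, but an 8 mm tall dial). Three white plates, 84 x 40, tops 40 above the table, one switch each, at y -46, 0, 46, colours in any order. Things beside it are 25 mm clear and under 25 mm tall.
- blue: Blue slide switch (main valve, to be ON): upright cap 12 mm along its travel, 16 wide, 22.5 tall. Origin: centre of its foot, 40 mm above the table on the plate; axes as the controller's. Slides along the controller's x from -15 mm (OFF stop) to +15 mm (ON stop) of the controller's origin; about 2 N moves it, no spring, stays where left.
- red: Red slide switch (fertiliser dosing, to be OFF): upright cap 12 mm along its travel, 16 wide, 22.5 tall. Origin: centre of its foot, 40 mm above the table on the plate; axes as the controller's. Slides along the controller's x from -15 mm (OFF stop) to +15 mm (ON stop) of the controller's origin; about 2 N moves it, no spring, stays where left.
- yellow: Yellow slide switch (nursery beds, to stay ON): upright cap 12 mm along its travel, 16 wide, 22.5 tall. Origin: centre of its foot, 40 mm above the table on the plate; axes as the controller's. Slides along the controller's x from -15 mm (OFF stop) to +15 mm (ON stop) of the controller's origin; about 2 N moves it, no spring, stays where left.

How it is judged:
At the end, for the whole second after the job is handed in: Blue and yellow stand within 10 mm of their ON end stops, red within 10 mm of its OFF end stop, all at rest (x of each of blue, yellow in the frame of controller above 0.005 m and x of red in the frame of controller below -0.005 m and linear speed of each of blue, red, yellow below 0.01 m/s); the robot touches nothing.
It fails at once if the yellow switch is pushed past the middle of its travel towards OFF (x of yellow in the frame of controller below 0 m).
It also fails if it takes over 37 s, if anything falls off the work surface, if the arm or the gripper's body presses on something with over 40 N, if the wrist force passes 120 N, or if a joint passes its speed limit or range.

ROBOT

A 6-joint arm with a two-finger parallel gripper is mounted at the origin on the work surface. World frame = base frame: x ahead of the robot, y to its left, z up, the work surface at z = 0. Lengths are in m, angles in rad, forces in N, time in s.
With the tool pointing down it reaches from about 0.35 to 0.775 m from the base axis. Payload 5.5 kg.
Tool frame: the origin (TCP) lies on the centre line of the jaws, within the pads' length; the fingertips stand 8 mm ahead of it and the grasp point (between the pads) lies 11 mm behind it (r.tip_extent is the z of the fingertips in the tool frame, in m); z points along the fingers, y is the direction in which the jaws open and shut (so a half turn about z gives the same grasp; the last joint's range is limited). The gripper opens to 85 mm and grips with 20 to 120 N. Pads are 22 mm wide; open, the fingers measure 114 mm over their backs; the gripper's body (76 mm by 85 mm) begins 54 mm behind the grasp point. The pads swing forward as they close: fully open they stand 13 mm farther back than shut.
Start: joints at [-1.445, 0.313, 0.046, 1.304, 0, 1.431], TCP at [0.151, -0.555, 0.239] pointing down, gripper open.
Joint ranges: [-2.76, 2.76], [-0.86, 1.69], [-1.03, 1.26], [-2.2, 2.34], [-1.47, 1.5], [-3.14, 3.14]. Speed limits (rad/s): [2.57, 2.57, 3.14, 3.14, 3.14, 3.14].

INTERFACE

Orientations are given as a rotation vector (axis times angle).
In Python, from bench import r gives the robot as it stands. Calls block until the motion is done:
- r.reach(position, orientation): joint-space move of the TCP to a pose.
- r.move_l(position, ori=None, vel=0.15, until_force=None): straight line of the TCP; ori=None keeps the orientation; vel is the mean speed in m/s. With until_force (N) it stops when the force on the tool has changed by that much, and returns True; else False.
- r.set_joints(angles): joint-space move.
- r.grip(opening, squeeze=None): finger opening in m; squeeze is the grip in N (None keeps the last); returns when the fingers have stopped.
- r.sleep(seconds).
- r.ik(position, orientation): joint angles nearest the present ones, or None.
- r.sense(): the state.
- r.camera(name): name is "scene" or "side" or "wrist"; returns the picture (480x640x3 uint8, red, green, blue); there is no depth.
- r.camera_model(name): a dict with "camera_matrix" (3x3 intrinsics, pixels), "cam_to_world" (4x4, takes a point from camera to world coordinates); the wrist camera has in their place "tool_from_camera" (4x4, takes a point from camera to tool coordinates, whose origin is the TCP and whose axes are the flange's). Camera axes: x right, y down, z forward; pixel columns grow to the right and rows downward; lengths in m; the calibration is good to about 2 mm. A picture is of the moment at which its call begins: read the wrist's pose just before it. camera_model takes no time and is no camera call.
A pose or a line that the arm cannot do raises r.MotionError and nothing moves.
- r.finish_job(): hands the job in, once; it reports no verdict.
The state is a dict: "time": time; "joints": joint angles; "dq": joint speeds; "effort": joint torques, N m; "tool_pos": TCP position; "eef_rot": TCP orientation; "ft_force": force on the tool from outside, world axes, zero at the start; "torque": the same for the moment, N m; "gripper_width": finger opening in m.
Only numpy, scipy, OpenCV 4.12 (cv2) and the standard library are available. Lean on these libraries where they do the work, as an engineer would, in place of code of your own. Each camera call takes 0.05 s, during which the arm holds its last target. There are 200 camera calls.

## Working session

There is one attempt and no reset: what is moved stays moved. The work goes in short steps, each a Python script; the robot and the scene stay as the last script left them, time stands still between calls to the robot, and variables do not carry over. Pictures are saved under pics/ and viewed, about 8 in all and at most 12, crops included, and the job is handed in when it is done.

```bash
mkdir -p pics; python3 - <<'E'
from bench import r
import cv2
for n in("scene","side"):
    cv2.imwrite(f"pics/{n}0.png",r.camera(n)[:,:,::-1])
    m=r.camera_model(n);print(n,m["camera_matrix"],m["cam_to_world"])
print(r.camera_model("wrist"),r.sense()["time"],r.tip_extent,r.sense()["eef_rot"])
E
```

```text
scene [[486.31581173   0.         309.10734831]
 [  0.         486.31581173 236.60974566]
 [  0.           0.           1.        ]] [[ 0.81946317  0.37275601 -0.43535396  0.85460992]
 [ 0.57302312 -0.51806993  0.63501815 -0.38865931]
 [ 0.01116304 -0.76984187 -0.63813704  0.46702294]
 [ 0.          0.          0.          1.        ]]
side [[586.94897242   0.         324.18820394]
 [  0.         586.94897242 250.54955456]
 [  0.           0.           1.        ]] [[ 0.83370623 -0.33357061  0.44007338  0.25983662]
 [-0.55220042 -0.50784549  0.66118655 -0.36966316]
 [ 0.00293688 -0.79424405 -0.60759177  0.44615472]
 [ 0.          0.          0.          1.        ]]
{'camera_matrix': array([[351.84610969,   0.        , 322.4298471 ],
       [  0.        , 351.84610969, 239.66165529],
       [  0.        ,   0.        ,   1.        ]]), 'tool_from_camera': array([[-4.96254535e-04, -9.50370925e-01, -3.11118722e-01,
         7.85751321e-02],
       [ 9.99999264e-01, -1.27046318e-04, -1.20697668e-03,
        -7.00723100e-04],
       [ 1.10754906e-03, -3.11119092e-01,  9.50370288e-01,
        -1.34707104e-01],
       [ 0.00000000e+00,  0.00000000e+00,  0.00000000e+00,
         1.00000000e+00]])} 0.1 0.008 [-3.11230810e+00 -4.16024927e-01  1.48694618e-05]
```

View pics/scene0.png

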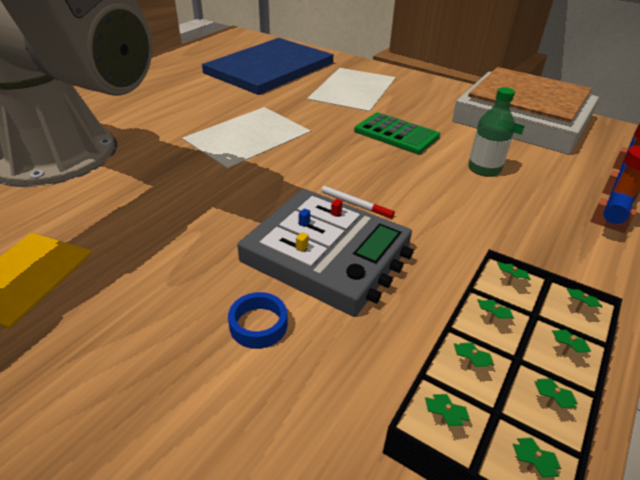

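View pics/side0.png

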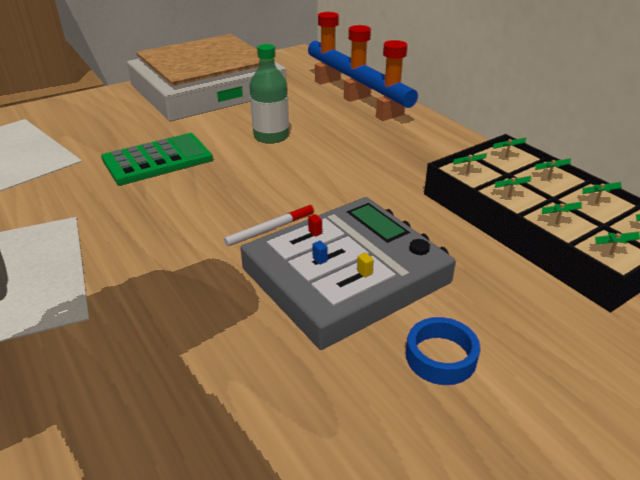

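The pictures show three caps on the controller. In the scene picture red is at (337,208), blue at (304,217) and yellow at (302,242). The display lies to the lower right, so red is at y=+46 and ON, blue is at y=0 and OFF, and yellow is at y=-46 and ON. I'll fit the pose to both pictures next.

```bash
cat > h.py <<'E'
import numpy as np, cv2
def proj(m,P,T=None):
    T=np.array(m["cam_to_world"]) if T is None else T
    c=(np.c_[P,np.ones(len(P))]@np.linalg.inv(T).T)[:,:3]
    u=c@np.array(m["camera_matrix"]).T
    return u[:,:2]/u[:,2:]
def world(p,P):
    c,s=np.cos(p[2]),np.sin(p[2]); P=np.atleast_2d(P).astype(float)
    return np.c_[p[0]+c*P[:,0]-s*P[:,1],p[1]+s*P[:,0]+c*P[:,1],P[:,2]]
def cap(x,y): return np.array([[x+a,y+b,z] for a in(-.006,.006) for b in(-.008,.008) for z in(.04,.0625)])
BOX=np.array([[-.07,-.083,.036],[-.07,.083,.036],[.12,.083,.036],[.12,-.083,.036]])
def blob(img,col,near,rad=25):
    h=cv2.cvtColor(img,cv2.COLOR_RGB2HSV);H,S,V=[h[...,i].astype(int) for i in range(3)]
    m={'red':(H<6)|(H>174),'blue':abs(H-112)<12,'yellow':abs(H-25)<6}[col]&(S>150)&(V>60)
    yy,xx=np.nonzero(m);k=np.hypot(xx-near[0],yy-near[1])<rad
    m2=np.zeros(m.shape,np.uint8);m2[yy[k],xx[k]]=1
    n,l,st,ce=cv2.connectedComponentsWithStats(m2)
    i=1+st[1:,4].argmax(); return ce[i],st[i]
def hullc(uv):
    M=cv2.moments(cv2.convexHull(uv.astype(np.float32)));return np.array([M['m10'],M['m01']])/M['m00']
E
python3 - <<'E'
from bench import r
from h import *
from scipy.optimize import least_squares
C={"scene":[[239,243],[308,189],[411,231],[358,298]],"side":[[243,252],[322,322],[455,262],[365,197]]}
C["side"]=[C["side"][i] for i in(1,0,3,2)]
N={"scene":dict(red=(337,208),blue=(304,217),yellow=(302,242)),"side":dict(red=(315,226),blue=(320,253),yellow=(365,265))}
L=dict(red=.046,blue=0,yellow=-.046)
M={n:r.camera_model(n) for n in C}; B={}
for n in C:
    im=cv2.imread(f"pics/{n}0.png")[:,:,::-1].copy()
    for k in L: B[n,k],st=blob(im,k,N[n][k],15); print(n,k,B[n,k].round(1),st)
def parts(p):
    xs=dict(red=p[3],blue=p[4],yellow=p[5])
    a=[0.3*(proj(M[n],world(p,BOX))-C[n]) for n in C]
    b=[(hullc(proj(M[n],world(p,cap(xs[k],L[k]))))-B[n,k])[None] for n in C for k in L]
    return a,b
f=lambda p:np.concatenate(sum(parts(p),[])).ravel()
s=least_squares(f,[.53,-.1,-.3,.015,-.015,.015],loss='soft_l1',x_scale=.01)
print(s.x.round(4)); a,b=parts(s.x); print(np.round(np.array(a)/.3,1),np.round(np.array(b)[:,0],1))
np.save("pose.npy",s.x)
o=[]
for n in C:
    im=cv2.resize(cv2.imread(f"pics/{n}0.png"),None,fx=2,fy=2)
    q=(2*proj(M[n],world(s.x,BOX))).astype(int);cv2.polylines(im,[q],True,(0,255,0),1)
    for x,k in zip(s.x[3:],L):
        q=(2*proj(M[n],world(s.x,cap(x,L[k])))).astype(np.float32);cv2.polylines(im,[cv2.convexHull(q).astype(int)],True,(255,0,255),1)
    o.append(im[340:640,440:940])
cv2.imwrite("pics/fit.png",np.vstack(o))
E
```

```text
scene red [336.2 206.9] [330 198  13  18 153]
scene blue [304.2 217.2] [299 209  11  17 141]
scene yellow [301.7 241.7] [295 233  13  18 184]
side red [314.7 224.6] [308 215  14  21 244]
side blue [319.7 252. ] [313 241  15  23 267]
side yellow [364.7 264.5] [357 253  16  24 302]
[ 0.5557  0.0601 -0.3011 -0.0064 -0.0146  0.0245]
[[[ -0.9 -17.5]
  [ 20.1  -2.6]
  [  6.5  18.3]
  [-36.    6.7]]

 [[-33.8  -2.1]
  [ 13.2 -24.5]
  [ 37.1   7. ]
  [  6.3  23.3]]] [[ 0.5 -1.1]
 [ 4.  -2.7]
 [-3.  -0.4]
 [ 0.2  1.1]
 [-0.8 -2.2]
 [ 1.4  4.3]]
```

View pics/fit.png

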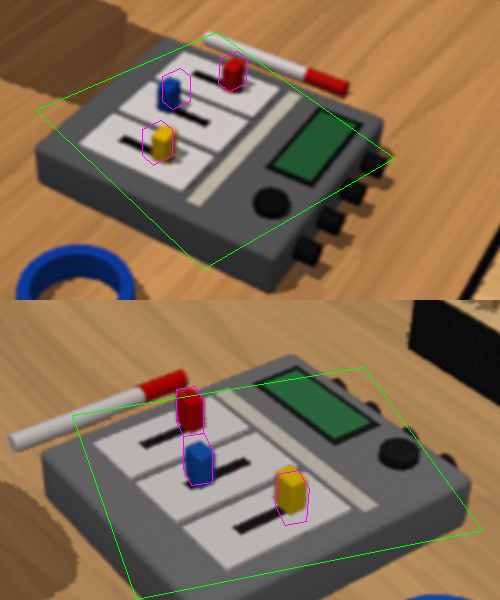

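```bash
python3 - <<'E'
from bench import r
from h import *
from scipy.optimize import least_squares
C={"scene":[[239,244],[303,190],[412,230],[357,299]],"side":[[322,322],[242,248],[366,197.5],[455,262]]}
N={"scene":dict(red=(337,208),blue=(304,217),yellow=(302,242)),"side":dict(red=(315,226),blue=(320,253),yellow=(365,265))}
L=dict(red=.046,blue=0,yellow=-.046)
M={n:r.camera_model(n) for n in C}; B={}
for n in C:
    im=cv2.imread(f"pics/{n}0.png")[:,:,::-1].copy()
    for k in L: B[n,k],st=blob(im,k,N[n][k],15)
def parts(p):
    xs=dict(red=p[3],blue=p[4],yellow=p[5])
    a=[0.3*(proj(M[n],world(p,BOX))-C[n]) for n in C]
    b=[(hullc(proj(M[n],world(p,cap(xs[k],L[k]))))-B[n,k])[None] for n in C for k in L]
    return a,b
f=lambda p:np.concatenate(sum(parts(p),[])).ravel()
s=min((least_squares(f,[.55,.06,y,.0,-.0,.0],x_scale=.01) for y in np.arange(-3,3.2,.5)),key=lambda s:s.cost)
print(s.x.round(4),s.cost); a,b=parts(s.x); print(np.round(np.array(a)/.3,1),np.round(np.array(b)[:,0],1))
np.save("pose.npy",s.x)
o=[]
for n in C:
    im=cv2.resize(cv2.imread(f"pics/{n}0.png"),None,fx=2,fy=2)
    q=(2*proj(M[n],world(s.x,BOX))).astype(int);cv2.polylines(im,[q],True,(0,255,0),1)
    for x,k in zip(s.x[3:],L):
        q=(2*proj(M[n],world(s.x,cap(x,L[k])))).astype(np.float32);cv2.polylines(im,[cv2.convexHull(q).astype(int)],True,(255,0,255),1)
    o.append(im[360:660,440:940])
cv2.imwrite("pics/fit2.png",np.vstack(o))
from scipy.spatial.transform import Rotation as R
for yw in(s.x[2],s.x[2]+np.pi/2,s.x[2]-np.pi/2,s.x[2]+np.pi):
    print(yw,r.ik([s.x[0],s.x[1],.2],(R.from_euler('z',yw)*R.from_euler('x',np.pi)).as_rotvec()))
E
```

```text
[ 0.5529  0.0595  0.0285  0.0117 -0.0131  0.0138] 11.435369234993905
[[[-2.4 -3. ]
  [ 1.  -4.7]
  [ 2.5 -3. ]
  [ 1.3 -1.1]]

 [[-1.2  5.8]
  [-2.7 -3.4]
  [ 1.2 -2.6]
  [ 3.8 -2.9]]] [[ 0.4 -1.1]
 [ 0.6 -1.4]
 [ 0.8 -1.6]
 [ 0.3  1.1]
 [ 0.4  0.8]
 [ 0.5  1. ]]
0.028464276561877156 [-0.03720426  0.29075106 -0.08172255  1.19832272  0.          3.07592411]
1.5992606033567738 [-0.03720426  0.29075106 -0.08172255  1.19832272  0.          1.50512779]
-1.5423320502330193 [-0.03720426  0.29075106 -0.08172255  1.19832272  0.         -1.63646487]
3.17005693015167 [-0.03720426  0.29075106 -0.08172255  1.19832272  0.         -0.06566854]
```

View pics/fit2.png

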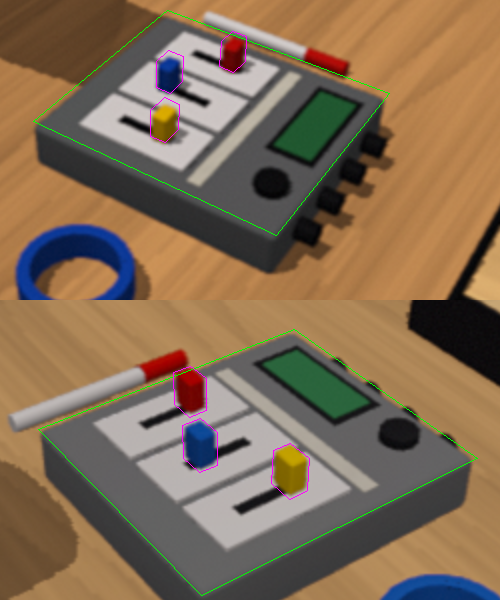

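The fit is good: origin (0.553, 0.0595), yaw 0.028, caps within about 3 mm of their ±15 stops. I'll move over the OFF side of blue with the gripper shut and check with the wrist camera.

```bash
cat >> h.py <<'E'
from scipy.spatial.transform import Rotation as R
p=np.load("pose.npy")
ORI=(R.from_euler('z',p[2]+np.pi/2)*R.from_euler('x',np.pi)).as_rotvec()
W=lambda x,y,z: world(p,[[x,y,z]])[0]
def local(r):
    q=r.sense()["tool_pos"];c,s=np.cos(p[2]),np.sin(p[2]);d=np.array(q[:2])-p[:2]
    return np.round([1e3*(c*d[0]+s*d[1]),1e3*(c*d[1]-s*d[0]),1e3*q[2]],1)
def wristpic(r,name):
    s=r.sense();im=r.camera("wrist");m=r.camera_model("wrist")
    T=np.eye(4);T[:3,:3]=R.from_rotvec(s["eef_rot"]).as_matrix();T[:3,3]=s["tool_pos"];T=T@m["tool_from_camera"]
    im=im[:,:,::-1].copy()
    q=proj(m,world(p,BOX),T);cv2.polylines(im,[q.astype(int)],True,(0,255,0),1)
    for x,y in((.015,.046),(-.015,0),(.015,-.046)):
        q=proj(m,world(p,cap(x,y)),T).astype(np.float32);cv2.polylines(im,[cv2.convexHull(q).astype(int)],True,(255,0,255),1)
    cv2.imwrite(name,im)
E
python3 - <<'E'
from bench import r
from h import *
r.reach(W(-.045,0,.2),ORI); r.grip(0.0,20)
wristpic(r,"pics/w1.png"); print(local(r),r.sense()["time"],r.sense()["gripper_width"],r.sense()["ft_force"])
E
```

```text
[-45.   0. 200.] 3.4333 0.00018085757257281005 [-0.07887915  0.38647961 -0.78743393]
```

View pics/w1.png

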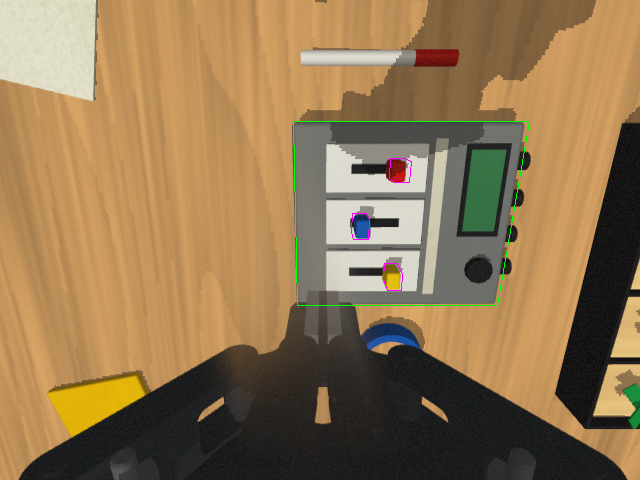

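The wrist view agrees to within about 2 mm, with blue at (360,227), red at (398,170) and yellow at (392,276). Next I descend and push blue to ON.

```bash
cat >> h.py <<'E'
def push(r,y,x0,x1):
    r.reach(W(x0,y,.12),ORI)
    print("down",r.move_l(W(x0,y,.057),vel=.08,until_force=8),local(r))
    print("push",r.move_l(W(x1,y,.057),vel=.03,until_force=8),local(r),r.sense()["ft_force"])
    back=local(r)[0]/1e3+.006*np.sign(x0-x1)
    r.move_l(W(back,y,.057),vel=.05)
    r.move_l(W(back,y,.12),vel=.15); print(r.sense()["time"])
E
python3 - <<'E'
from bench import r
from h import *
push(r,0,-.045,.005)
wristpic(r,"pics/w2.png")
E
```

```text
down False [-44.5  -0.   57.5]
push True [-5.1  0.1 56.2] [-0.00774767 -0.12753331 -0.29530319]
6.8583
```

View pics/w2.png

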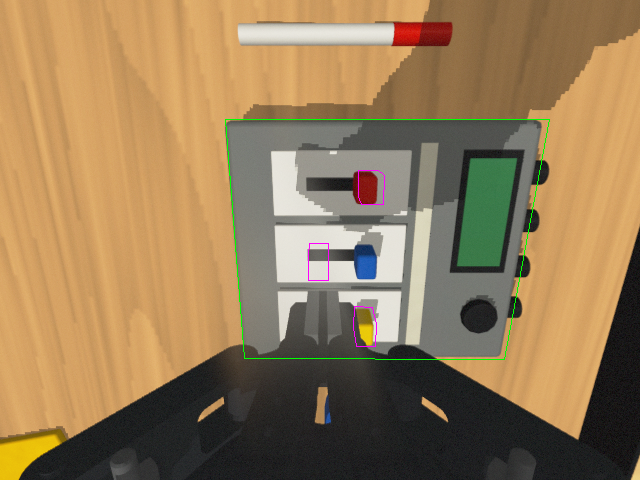

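Blue now stands at the ON end, at (365,262), in line with red and yellow. Red is next.

```bash
python3 - <<'E'
from bench import r
from h import *
push(r,.046,.045,-.005)
r.move_l(W(.02,.02,.22),vel=.15)
r.reach(W(-.04,-.2,.25),ORI); r.sleep(.3)
for n in("scene","side"): cv2.imwrite(f"pics/{n}1.png",r.camera(n)[:,:,::-1])
cv2.imwrite("pics/end.png",np.vstack([cv2.resize(cv2.imread(f"pics/{n}1.png")[180:330,220:470],None,fx=2,fy=2) for n in("scene","side")]))
print(r.sense()["time"])
E
```

```text
down False [45.4 46.  57.5]
push True [ 4.2 45.9 57.2] [1.89023636 0.24189832 1.61898468]
10.3417
12.5
```

View pics/end.png

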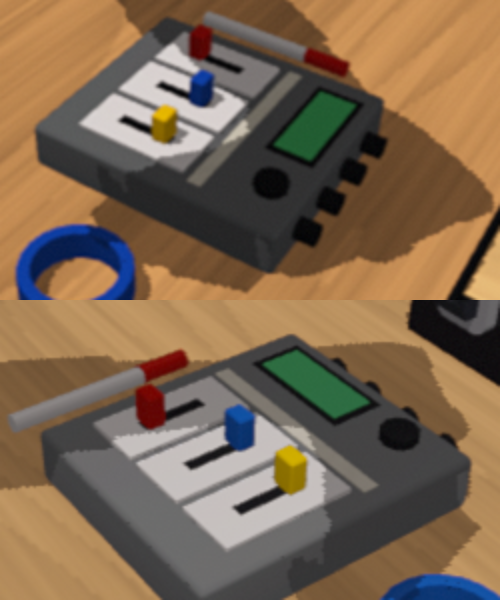

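Red is at its OFF end (crop (200,42) in scene and (150,407) in side). Blue and yellow are at ON, and the arm is clear. I'm handing the job in.

```bash
python3 -c "
from bench import r
r.finish_job()"
```

```text
the job is handed in; nothing more can be done
```

The switches are set as asked: blue is ON, red is OFF, and yellow is still ON. I handed the job in shortly after 12.5 s on the robot's clock; no verdict is reported.

- **Finding the controller:** I fitted its position from the scene and side pictures. The wrist camera agreed to about 2 mm. My first fit settled on a wrong answer; I saw this in the overlay and redid it before moving.
- **Moving the switches:** I pushed blue and then red with the closed fingertips until each reached its end stop, where the force rose by 8 N. The arm never went to the yellow switch.
- **Last checks:** The final scene and side pictures show blue and yellow at the ON end, red at the OFF end, and the arm clear of the controller. I judged these final positions by eye and did not measure them. No check failed or disagreed after the first fit.

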